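# Level the counter scale and tare its dish

### The job

The shop scale must be ready to weigh beads into the dish on its pan, but it is standing lop-sided. Roll the levelling thumbwheel in its right-hand side with a fingertip until the spirit-level bubble stands midway between the two black lines, take the finger off, and then press the wide tare key until it registers. Be gentle: leave the dish where it stands on the pan, press no other key, and do not disturb the gift box and the candle beside the scale.

Things in the scene. Friction and masses are not known exactly. Their poses are not given: they have to be found in the camera images.
- scale: White counter scale, 185 deep x 200 wide x 42 mm high, fixed to the table. Origin: on the table under its middle; x to its back (the keys at its front face the robot), y to its left, z up. Two fixed feet on the left, one screw foot on the right: the housing tilts by up to 0.02 rad. Front strip: display (left) and spirit level (right), before them two small round keys (left) and the tare key (right).
- wheel_rim (a point): Point of the levelling wheel's rim that stands out farthest from the scale's right side, at half its thickness, 17 to 21 mm above the table; the scale's axes. Press a fingertip against it in scale +y and stroke along scale x: the wheel rolls with the finger and stays where it is left. A push under about 3 N slips, 5 to 12 N carries it, over 25 N harms it.
- level_wheel: The levelling wheel: knurled aluminium disc, 44 mm across, 12 mm thick, lying flat with its axis upright, sunk in a slot of the right side so that only 10 mm stands out; it cannot be pinched. Origin: its centre; turns with it. Rolling its outer rim toward the robot (scale -x) raises the scale's right side and moves the bubble to the right; away does the opposite. 10 mm of rim moves the bubble 2.7 mm.
- bubble (a joint): Position (m) of the bubble along the spirit level from its middle: 0 level, negative toward the scale's left (it starts there: the right side is low), positive toward its right (the wheel's side). The pale bubble is 17 mm long in a greenish tube; the two black lines are 19 mm apart. It should come within 2.5 mm of the middle.
- vial_mid (a point): Middle of the spirit level, on top of its tube, midway between the two black lines. The tube is 76 mm long and 12 mm thick and lies along scale y.
- tare_top (a point): Centre of the top of the tare key: wide grey oblong membrane key, 36 (scale y) x 20 (scale x) mm, at the right front of the scale, about 45 mm above the table and 2 mm proud of the strip. It gives only 1.5 mm, springs back, and registers when pressed straight down with 4 N or more for 0.1 s; over 25 N harms it.
- tare_key: The tare key; origin 3 mm under the centre of its top.
- pan_mid (a point): Centre of the top of the steel weighing pan, 113 x 150 mm, 53 mm above the table.
- dish_mid (a point): Middle of the loose sage-green ceramic dish (140 mm across, 15 mm high, its rim 68 mm above the table) that stands on the pan; point 6 mm above its foot. Its rim ends about 30 mm behind the far edge of the tare key.
- dish: The same dish; origin at the centre of its foot.
- gift_mid (a point): Middle of the loose floral gift box, 63 x 71 x 30 mm, to the left of the scale. To be left alone.
- candle_mid (a point): Middle of the loose candle in a brass tin, 50 mm across and 28 mm high, to the right of the scale, about 50 mm behind the outermost point of the wheel and 45 mm farther right. To be left alone.
- power_key: Small round key, 14 mm across, the left one. Not to be pressed.
- unit_key: Small round key, 14 mm across, between the left one and the tare key. Not to be pressed.

How it is judged:
By the outcome, as a careful person would: the job done as asked, in the order asked, and still so for the second after the job is handed in, with the robot touching nothing.
It also fails if it takes over 67 s, if anything falls off the work surface, if the arm or the gripper's body presses on something with over 40 N, if the wrist force passes 120 N, or if a joint passes its speed limit or range.

### The arm

A 6-joint arm with a two-finger parallel gripper is mounted at the origin on a cart in front of the work surface, level with it; the furniture and walls round the work are solid. World frame = base frame: x ahead of the robot, y to its left, z up, the work surface at z = 0. Lengths are in m, angles in degrees, forces in N, time in s.
With the tool pointing down it reaches from about 0.375 to 0.9 m from the base axis. Payload 3.1 kg.
Tool frame: the origin (TCP) lies at the very end of the fingers, on their centre line; the grasp point (between the pads) lies 19 mm behind it; z points along the fingers, y is the line along which they close (so a half turn about z gives the same grasp; the last joint's range is limited). The gripper opens to 87 mm and grips with 3 to 60 N. Pads are 19 mm wide; open, the fingers measure 117 mm over their backs; the gripper's body (75 mm by 190 mm) begins 51 mm behind the grasp point.
Start: joints at [-74.399, 30.224, 82.088, -0, 67.689, -10.227], TCP at [0.272, -0.563, 0.187] pointing down, gripper open.
Joint ranges: [-176.69, 176.69], [-43.24, 126.21], [12.49, 139.97], [-82, 262], [0, 151.66], [-163.58, 163.58]. Speed limits (degrees/s): [159.86, 159.86, 180, 180, 180, 180].

### API

Orientations are given as a 3x3 rotation matrix whose columns are the frame's x, y, z axes.
In Python, from rig import readout, cams, bot gives the robot as it stands.
- The arm moves only by the shell command python3 -m inch 'ROWS'. ROWS is JSON, a list of rows, each a list of 5 numbers: the shift along the world's x, y, z in cm, then the turn about the world's z in degrees, then the finger opening in cm, from 0 to 8.7. In form: [[dx, dy, dz, twist, fingers], ...]. A call has 1 to 10 rows; each row is the pose to reach, as a shift and turn from the pose commanded when the call began; what a row does not reach only later rows make up. A row lasts 1/12 s, in which the tool goes at most 41.7 mm and 7.16 degrees, less where a joint would pass 70% of its speed; a pose out of reach is approached as far as the arm can. A call with a gripper value outside its range is refused whole. The fingers move at their own pace and stop on an object; the grip force is fixed at half the most. Time passes only in rows, so rows that repeat a pose let the fingers close. It gives the time, the measured TCP pose, the force, the opening and the grip force at its end, in the units of the state.
- readout.read_state(): the state, without advancing time (a new reading comes with each control period).
- cams.capture(name): name is "scene" or "top"; returns a dict with "image" (420x560x3 uint8, blue, green, red), "intrinsics" (3x3 intrinsics, pixels), "k1" (the pictures are not rectified: a ray, as slopes to the right and down, at radius r is drawn at 1 + k1 r^2 times it, then the intrinsics apply), "xyz" and "rotation" of the camera in the world. Camera axes: x right, y down, z forward; pixel columns grow to the right and rows downward; lengths in m; the calibration is good to about 2 mm. A picture is of the moment at which its call begins. There is no depth.
- bot.hand_in(): hands the job in; it is judged then, once.
The state is a dict: "time_s": time; "joint_positions": joint angles; "qvel": joint speeds; "tau": joint torques, N m; "position": TCP position; "tcp_rot": TCP orientation; "force": force on the tool from outside, world axes, zero at the start; "moment": the same for the moment, N m; "opening": opening from 0.0 (shut) to 1.0 (fully open); "grasp_force": force on a finger pad.
Only numpy, scipy, OpenCV 4.12 (cv2) and the standard library are available. Lean on these libraries where they do the work, as an engineer would, in place of code of your own. Each camera call takes 0.05 s, during which the arm holds its last target. There are 200 camera calls.

## Working session

There is one attempt and no reset: what is moved stays moved. The work goes in short steps, Python scripts to look and compute and a shell command to move; the robot and the scene stay as the last step left them, time stands still between calls to the robot, and variables do not carry over. Pictures are saved under pics/ and viewed, at most 10 in all, crops included, and the job is handed in when it is done.

```bash
mkdir -p pics; cat > h.py <<'E'
import numpy as np, cv2
from rig import readout, cams, bot
def ray(c,u,v):
    K=np.array(c["intrinsics"]);p=cv2.undistortPoints(np.array([[[u,v]]],float),K,np.array([c["k1"],0,0,0,0.]))[0,0]
    # model: x*(1+k1 r^2)
    d=np.array(c["rotation"])@np.array([p[0],p[1],1.]);return np.array(c["xyz"]),d
def onz(c,u,v,z):
    o,d=ray(c,u,v);return o+d*(z-o[2])/d[2]
def two(c1,p1,c2,p2):
    o1,d1=ray(c1,*p1);o2,d2=ray(c2,*p2)
    t=np.linalg.lstsq(np.c_[d1,-d2],o2-o1,rcond=None)[0]
    a=o1+t[0]*d1;b=o2+t[1]*d2;return (a+b)/2,np.linalg.norm(a-b)
E
python3 - <<'E'
from h import *
for n in("scene","top"):
    c=cams.capture(n);cv2.imwrite(f"pics/{n}0.png",c["image"]);print(n,c["xyz"],np.round(c["rotation"],3).tolist(),c["intrinsics"],c["k1"])
s=readout.read_state();print(s["time_s"],s["force"],s["tcp_rot"],s["position"])
E
```

```text
scene [0.23316529 0.84406307 0.69036678] [[-0.913, -0.288, 0.288], [-0.407, 0.658, -0.633], [-0.007, -0.695, -0.719]] [[383.71198934   0.         271.35590781]
 [  0.         383.71198934 209.6686966 ]
 [  0.           0.           1.        ]] -0.07711966948138067
top [0.35834517 0.30323526 0.90493558] [[0.015, -0.987, 0.163], [-1.0, -0.01, 0.029], [-0.027, -0.163, -0.986]] [[394.92218809   0.         284.78081001]
 [  0.         394.92218809 210.24685727]
 [  0.           0.           1.        ]] -0.08967196087667952
0.1 [-0.50255817 -0.27506657  0.56944132] [[ 9.00118360e-01  4.35645096e-01 -5.37219316e-04]
 [ 4.35645316e-01 -9.00116563e-01  1.82515132e-03]
 [ 3.11558217e-04 -1.87688929e-03 -9.99998190e-01]] [ 0.27210939 -0.56186674  0.18578495]
```

View pics/scene0.png

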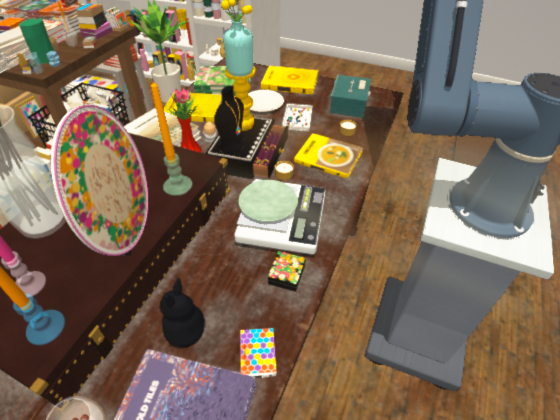

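View pics/top0.png

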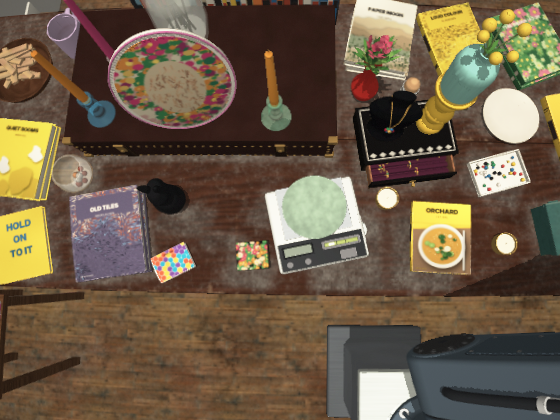

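The scale is at about (317,225) in the top view and (283,215) in the scene view. The candle is at (387,198) in the top view, and the gift box is at (252,255). I'll zoom in on both views.

```bash
python3 - <<'E'
import cv2,numpy as np
t=cv2.imread("pics/top0.png");s=cv2.imread("pics/scene0.png")
a=cv2.resize(t[170:280,260:410],None,fx=5,fy=5,interpolation=cv2.INTER_CUBIC);cv2.imwrite("pics/tz.png",a)
b=cv2.resize(s[150:260,225:345],None,fx=5,fy=5,interpolation=cv2.INTER_CUBIC);cv2.imwrite("pics/sz.png",b)
E
```

```text
(no output)
```

View pics/tz.png

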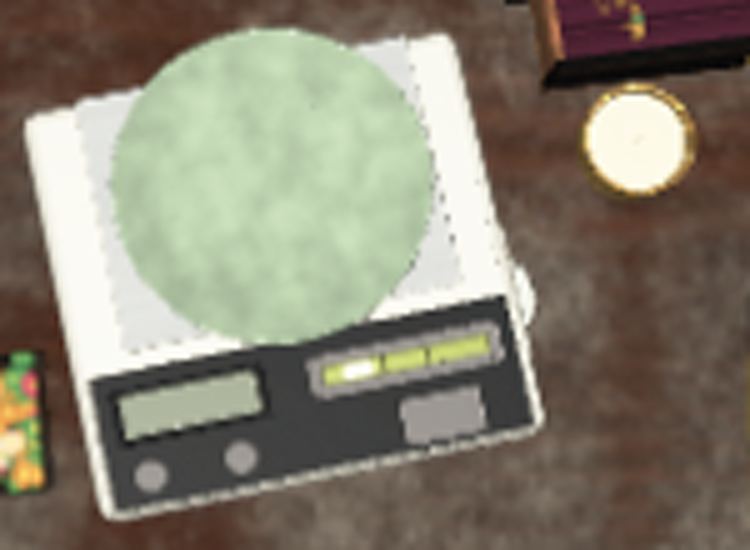

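View pics/sz.png

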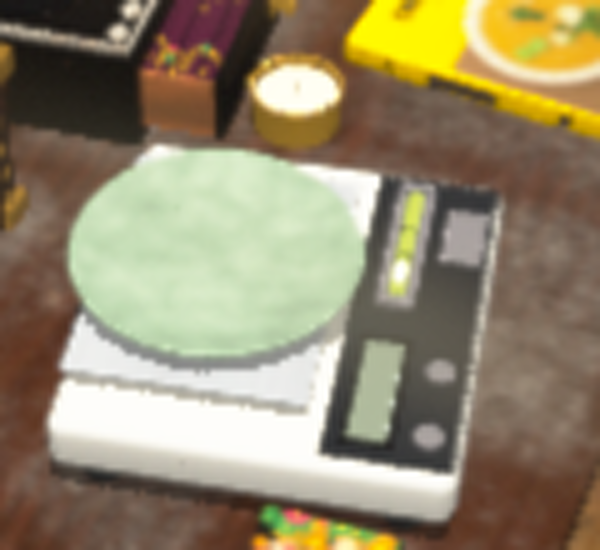

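The top-view crop shows the bubble at (358,369) and the black lines at (381,363) and (428,353). That puts the bubble about 19 mm left of the middle. The wheel rim is outermost at (533,295), the tare centre is (443,416) and the candle is (638,140). The scene crop shows the tare centre at (465,237).

```bash
python3 - <<'E'
from h import *
c=cams.capture("top");s=cams.capture("scene")
T=lambda x,y:(260+(x+.5)/5-.5,170+(y+.5)/5-.5)
S=lambda x,y:(225+(x+.5)/5-.5,150+(y+.5)/5-.5)
P=lambda x,y,z:onz(c,*T(x,y),z)
q={k:P(*v) for k,v in dict(FL=(108,518,.036),FR=(541,425,.036),BR=(452,36,.036),BL=(28,120,.036),tare=(443,416,.045),vial=(405,358,.046),bub=(358,369,.046),l1=(381,363,.046),l2=(428,353,.046),wheel=(535,295,.019),candle=(638,140,.028),unit=(241,458,.045)).items()}
for k,v in q.items():print(k,v.round(4))
d=lambda a,b:np.linalg.norm(q[a]-q[b]).round(4)
print(d('FL','FR'),d('FR','BR'),d('BL','BR'),d('FL','BL'),d('l1','l2'),d('bub','vial'))
for a,b in(('FL','BL'),('FR','BR')):
    e=q[b]-q[a];print('x axis yaw',np.degrees(np.arctan2(e[1],e[0])))
for a,b in(('FR','FL'),('BR','BL')):
    e=q[b]-q[a];print('from y',np.degrees(np.arctan2(e[1],e[0]))-90)
print('tare2',two(c,T(443,416),s,S(465,237)),'candle2',two(c,T(638,140),s,S(296,90)))
E
```

```text
FL [0.3627 0.3347 0.036 ]
FR [0.4053 0.1457 0.036 ]
BR [0.58   0.1827 0.036 ]
BL [0.5394 0.3736 0.036 ]
tare [0.4083 0.1898 0.045 ]
vial [0.4333 0.2063 0.046 ]
bub [0.4283 0.2267 0.046 ]
l1 [0.431  0.2167 0.046 ]
l2 [0.4356 0.1963 0.046 ]
wheel [0.4647 0.1444 0.019 ]
candle [0.5346 0.098  0.028 ]
unit [0.3892 0.2773 0.045 ]
0.1937 0.1785 0.1952 0.1809 0.021 0.021
x axis yaw 12.423163151382072
x axis yaw 11.954889337462983
from y 12.703035291742054
from y 12.006647667997953
tare2 (array([0.40792922, 0.1893998 , 0.04260428]), np.float64(0.0011295103298922802)) candle2 (array([0.53536391, 0.09639034, 0.0217918 ]), np.float64(0.0009200596054889991))
```

The measured sizes agree with the given ones and the scale's yaw is 12.2°. I'll move over to a hover beside the wheel with the fingers closed and tool x along scale x.

```bash
python3 -m inch '[[3,4,2,-3,0],[6,8,3,-6,0],[8,12,3,-9,0],[10,16,3,-13.6,0],[12,20,3,-13.6,0],[13,24,3,-13.6,0],[14,28,3,-13.6,0],[15,32,3,-13.6,0],[16,36,3,-13.6,0],[17,40,3,-13.6,0]]'
python3 -m inch '[[0.5,4,0,0,0],[1,8,0,0,0],[1.5,12,0,0,0],[2,16,0,0,0],[2.5,20,0,0,0],[3,24,0,0,0],[3.6,27.5,0,0,0],[3.6,27.5,0,0,0],[3.6,27.5,0,0,0],[3.6,27.5,0,0,0]]'
```

```text
time_s: 1.03
position: [0.4358, -0.1868, 0.2167]
tcp_rot: [[0.977, 0.211, 0.0], [0.211, -0.977, 0.0], [0.0, 0.0, -1.0]]
force: [0.0, 0.3, 0.1]
opening: 0.327
grasp_force: 0.0
time_s: 1.87
position: [0.4714, 0.0859, 0.2165]
tcp_rot: [[0.977, 0.213, -0.001], [0.213, -0.977, -0.001], [-0.001, 0.0, -1.0]]
force: [-0.5, -1.0, -0.3]
opening: 0.008
grasp_force: 0.0
```

```bash
python3 -m inch '[[0,0,0,0,0],[0,0,0,0,0],[0,0,0,0,0]]'
```

```text
time_s: 2.12
position: [0.4717, 0.0849, 0.2166]
tcp_rot: [[0.978, 0.209, -0.0], [0.209, -0.978, -0.0], [-0.0, 0.0, -1.0]]
force: [-0.2, 0.4, -0.6]
opening: 0.01
grasp_force: 0.0
```

```bash
python3 -m inch '[[0.3,1,-4,0,0],[0.6,2,-8,0,0],[0.6,2.5,-12,0,0],[0.6,2.5,-16,0,0],[0.6,2.5,-19,0,0],[0.6,2.5,-20.2,0,0],[0.6,2.5,-20.2,0,0],[0.6,2.5,-20.2,0,0]]'
python3 - <<'E'
from h import *
for n in("top","scene"):
    c=cams.capture(n);cv2.imwrite(f"pics/{n}1.png",c["image"])
t=cv2.imread("pics/top1.png")[170:280,260:410];s=cv2.imread("pics/scene1.png")[150:260,225:345]
f=lambda a:cv2.resize(a,(396,396*110//a.shape[1]),interpolation=3)
a,b=f(t),f(s);H=max(len(a),len(b));p=lambda a:cv2.copyMakeBorder(a,0,H-len(a),0,0,0)
cv2.imwrite("pics/m1.png",np.hstack([p(a),p(b)]))
print(readout.read_state()["position"],readout.read_state()["force"])
E
```

```text
time_s: 2.78
position: [0.4776, 0.1105, 0.0142]
tcp_rot: [[0.978, 0.21, -0.001], [0.21, -0.978, 0.0], [-0.001, -0.0, -1.0]]
force: [0.4, -0.8, 0.6]
opening: 0.006
grasp_force: 0.0
[0.47896209 0.1107203  0.01568396] [ 0.10528569 -0.56416203 -0.1833907 ]
```

View pics/m1.png

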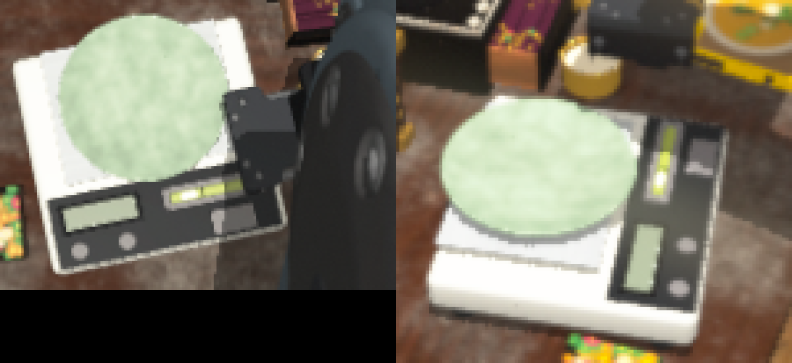

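The fingers are beside the wheel and the vial is still visible in the scene view. Next I'll approach in scale +y until they touch.

```bash
python3 -m inch '[[-0.1,0.5,0,0,0],[-0.21,1,0,0,0],[-0.34,1.6,0,0,0],[-0.34,1.6,0,0,0]]'; python3 -m inch '[[-0.02,0.1,0,0,0],[-0.04,0.2,0,0,0],[-0.06,0.3,0,0,0],[-0.06,0.3,0,0,0]]'
```

```text
time_s: 3.22
position: [0.4741, 0.1284, 0.0154]
tcp_rot: [[0.977, 0.213, 0.001], [0.213, -0.977, 0.0], [0.001, -0.0, -1.0]]
force: [-0.2, -0.0, -0.7]
opening: 0.003
grasp_force: 0.0
time_s: 3.55
position: [0.4736, 0.1303, 0.0146]
tcp_rot: [[0.977, 0.212, -0.0], [0.212, -0.977, 0.0], [-0.0, -0.0, -1.0]]
force: [-0.0, 0.3, 0.1]
opening: 0.006
grasp_force: 0.0
```

```bash
for i in 1 2; do python3 -m inch '[[-0.02,0.1,0,0,0],[-0.02,0.1,0,0,0]]'|grep -E "pos|force: \["; done
```

```text
position: [0.4735, 0.1312, 0.0146]
force: [-0.3, -0.7, 0.8]
position: [0.4733, 0.1322, 0.0146]
force: [-0.2, 0.4, 0.5]
```

```bash
python3 -m inch '[[-0.02,0.1,0,0,0],[-0.02,0.1,0,0,0]]'|grep -E "pos|force: \[";python3 -m inch '[[-0.02,0.1,0,0,0],[-0.02,0.1,0,0,0]]'|grep -E "pos|force: \["
```

```text
position: [0.473, 0.1333, 0.0146]
force: [0.6, -0.1, -0.2]
position: [0.4728, 0.1343, 0.0147]
force: [0.5, -0.3, 1.2]
```

```bash
python3 -m inch '[[-0.02,0.1,0,0,0],[-0.02,0.1,0,0,0]]'|grep -E "pos|force: \["
```

```text
position: [0.4726, 0.1353, 0.0146]
force: [-0.7, -0.1, 0.4]
```

```bash
python3 -m inch '[[-0.02,0.1,0,0,0],[-0.02,0.1,0,0,0]]'|grep -E "pos|force: \[";python3 -m inch '[[-0.02,0.1,0,0,0],[-0.02,0.1,0,0,0]]'|grep -E "pos|force: \["
```

```text
position: [0.4724, 0.1363, 0.0146]
force: [-0.0, -0.3, -0.4]
position: [0.4723, 0.1373, 0.0147]
force: [0.1, 0.5, 0.3]
```

```bash
python3 -m inch '[[-0.02,0.1,0,0,0],[-0.02,0.1,0,0,0]]'|grep -E "pos|force: \["
```

```text
position: [0.472, 0.1383, 0.0146]
force: [-0.1, 1.2, -0.1]
```

```bash
python3 -m inch '[[-0.02,0.1,0,0,0],[-0.02,0.1,0,0,0]]'|grep -E "pos|force: \["
```

```text
position: [0.4718, 0.1393, 0.0146]
force: [-0.1, -0.4, -1.0]
```

```bash
python3 -m inch '[[-0.02,0.1,0,0,0],[-0.02,0.1,0,0,0]]'|grep -E "pos|force: \["
```

```text
position: [0.4717, 0.1403, 0.0147]
force: [-0.3, 0.6, 0.0]
```

```bash
python3 - <<'E'
from h import *
c=cams.capture("top");i=c["image"][190:260,300:400];cv2.imwrite("pics/t2.png",cv2.resize(i,None,fx=7,fy=7,interpolation=3))
E
```

```text
(no output)
```

View pics/t2.png

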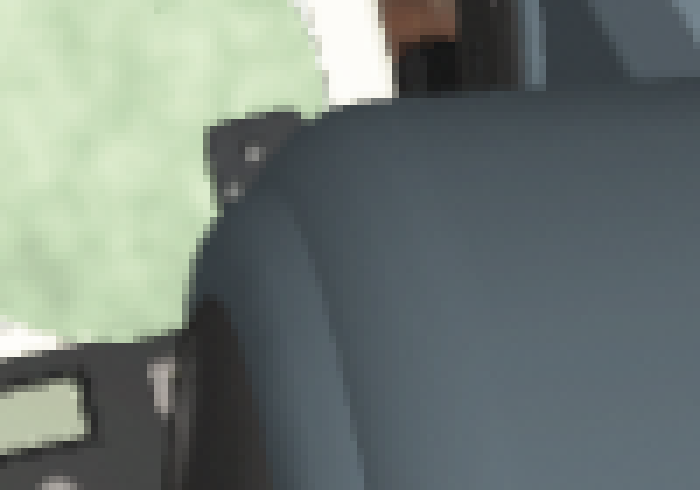

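The arm hides the wheel from above. The fingertips must be thin, so I'll keep approaching by feel.

```bash
python3 -m inch '[[-0.02,0.1,0,0,0],[-0.02,0.1,0,0,0]]'|grep -E "pos|force: \["
```

```text
position: [0.4714, 0.1413, 0.0146]
force: [0.2, -1.5, -0.5]
```

```bash
python3 -m inch '[[-0.02,0.1,0,0,0],[-0.02,0.1,0,0,0]]'|grep -E "pos|force: \["
```

```text
position: [0.4712, 0.1423, 0.0146]
force: [-0.1, 0.2, -0.1]
```

```bash
python3 -m inch '[[-0.02,0.1,0,0,0],[-0.02,0.1,0,0,0]]'|grep -E "pos|force: \["
```

```text
position: [0.471, 0.1433, 0.0147]
force: [-0.5, 0.2, 1.3]
```

```bash
python3 -m inch '[[-0.02,0.1,0,0,0],[-0.02,0.1,0,0,0]]'|grep -E "pos|force: \["
```

```text
position: [0.4708, 0.1443, 0.0146]
force: [0.3, 0.7, 0.7]
```

```bash
python3 -m inch '[[-0.02,0.1,0,0,0],[-0.02,0.1,0,0,0]]'|grep -E "pos|force: \["
```

```text
position: [0.4706, 0.1453, 0.0146]
force: [0.0, -0.8, 0.2]
```

```bash
python3 -m inch '[[-0.02,0.1,0,0,0],[-0.02,0.1,0,0,0]]'|grep -E "pos|force: \["
```

```text
position: [0.4704, 0.1463, 0.0146]
force: [-0.3, 0.2, 0.1]
```

```bash
python3 -m inch '[[-0.02,0.1,0,0,0],[-0.02,0.1,0,0,0]]'|grep -E "pos|force: \["
```

```text
position: [0.4702, 0.1473, 0.0146]
force: [0.5, 0.5, 0.7]
```

```bash
python3 - <<'E'
from h import *
c=cams.capture("scene");i=c["image"][120:240,240:370];cv2.imwrite("pics/s2.png",cv2.resize(i,None,fx=5,fy=5,interpolation=3))
E
```

```text
(no output)
```

View pics/s2.png

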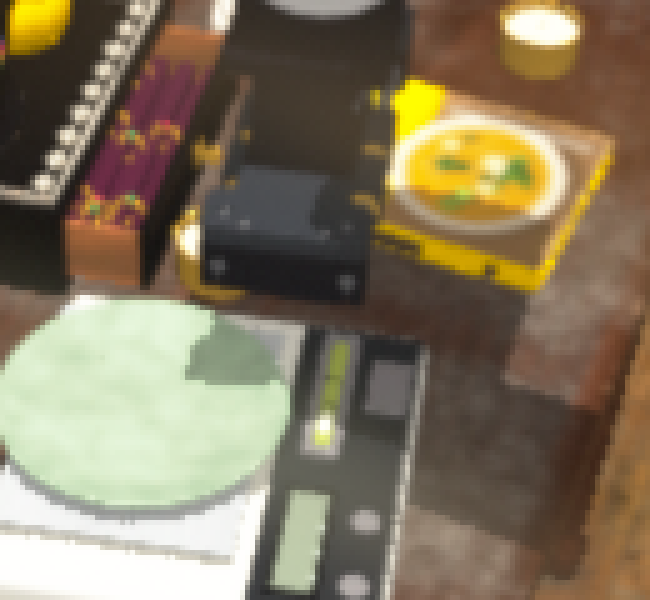

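The bottom edge of the gripper body's end face runs from (215,290) to (360,300) in the crop. I'll check that against the reported TCP.

```bash
python3 - <<'E'
from h import *
c=cams.capture("scene");S=lambda x,y:(240+(x+.5)/5-.5,120+(y+.5)/5-.5)
t=np.array([.4702,.1473]);R=np.array([[.977,.211],[-.211,.977]])
for n,p,z in(('L',(206,285),.085),('R',(364,301),.085),('Lup',(215,175),.13),('L',(206,285),.1),('R',(364,301),.1)):
    q=onz(c,*S(*p),z);print(n,z,q.round(4),'scale rel TCP',(R@(q[:2]-t)).round(4))
K=np.array(c["intrinsics"]);
def proj(P):
    v=np.array(c["rotation"]).T@(np.array(P)-c["xyz"]);x=v[:2]/v[2];x=x*(1+c["k1"]*(x@x));u=K[:2,:2]@x+K[:2,2];return ((u-[240,120])*5).round()
for P in((.4702,.1473,.0146),(.4647,.1444,.019)):print(proj(P))
E
```

```text
L 0.085 [0.5    0.2009 0.085 ] scale rel TCP [0.0404 0.0461]
R 0.085 [0.4267 0.1815 0.085 ] scale rel TCP [-0.0353  0.0426]
Lup 0.13 [0.5072 0.1743 0.13  ] scale rel TCP [0.0418 0.0185]
L 0.1 [0.4934 0.2169 0.1   ] scale rel TCP [0.0373 0.0631]
R 0.1 [0.4219 0.1979 0.1   ] scale rel TCP [-0.0365  0.0596]
[296. 338.]
[308. 332.]
```

```bash
python3 -m inch '[[-0.02,0.1,0,0,0],[-0.02,0.1,0,0,0]]'|grep -E "pos|force: \["
```

```text
position: [0.47, 0.1483, 0.0146]
force: [0.7, -0.6, 0.1]
```

```bash
python3 -m inch '[[-0.02,0.1,0,0,0],[-0.02,0.1,0,0,0]]'|grep -E "pos|force: \["
```

```text
position: [0.4698, 0.1493, 0.0146]
force: [0.1, 0.5, 0.3]
```

```bash
python3 -m inch '[[-0.02,0.1,0,0,0],[-0.02,0.1,0,0,0]]'|grep -E "pos|force: \["
```

```text
position: [0.4696, 0.1503, 0.0147]
force: [-0.6, 0.5, 0.1]
```

```bash
python3 -m inch '[[-0.02,0.1,0,0,0],[-0.02,0.1,0,0,0]]'|grep -E "pos|force: \["
```

```text
position: [0.4694, 0.1513, 0.0146]
force: [-0.0, -0.3, -0.1]
```

```bash
python3 -m inch '[[-0.02,0.1,0,0,0],[-0.02,0.1,0,0,0]]'|grep -E "pos|force: \["; python3 - <<'E'
from h import *
ct=cams.capture("top");cs=cams.capture("scene")
T=lambda x,y:(260+x/2.64,170+y/2.64)
S=lambda x,y:(225+(x-396)/3.3,150+y/3.3)
# end-face corners at m1 (TCP .4790,.1107)
R=np.array([[.977,.211],[-.211,.977]])
for a,b in(((222,90),(588,50)),((245,188),(693,65)),((228,88),(588,50))):
    p,e=two(ct,T(*a),cs,S(*b));print(p.round(4),round(e,4),(R@(p[:2]-[.479,.1107])).round(4))
E
```

```text
position: [0.4692, 0.1523, 0.0146]
force: [-0.9, -0.7, -0.1]
[0.4964 0.2069 0.127 ] 0.0084 [0.0373 0.0903]
[0.4235 0.1903 0.1247] 0.0065 [-0.0374  0.0895]
[0.4987 0.2017 0.1224] 0.0087 [0.0384 0.0847]
```

```bash
python3 - <<'E'
from h import *
s=readout.read_state();t=np.array(s["position"]);print(t)
for n in("scene","top"):
    c=cams.capture(n);im=c["image"];K=np.array(c["intrinsics"])
    for z in(.03,.045,.055,.065,.075,.085):
        v=np.array(c["rotation"]).T@(np.array([t[0],t[1],z])-c["xyz"]);x=v[:2]/v[2];x=x*(1+c["k1"]*(x@x));u=(K[:2,:2]@x+K[:2,2]).round().astype(int)
        print(n,z,u,im[u[1],u[0]])
c=cams.capture("scene");o=im=c["image"][150:210,270:330].copy()
big=cv2.resize(c["image"][140:215,255:355],None,fx=7,fy=7,interpolation=cv2.INTER_NEAREST)
big=cv2.convertScaleAbs(big,alpha=1.6,beta=20);cv2.imwrite("pics/s3.png",big)
E
```

```text
[0.46926814 0.15224679 0.01465505]
scene 0.03 [299 185] [160 172 176]
scene 0.045 [299 180] [31 29 33]
scene 0.055 [300 177] [30 28 29]
scene 0.065 [300 174] [30 29 30]
scene 0.075 [300 171] [50 49 48]
scene 0.085 [300 168] [81 77 75]
top 0.03 [364 226] [89 82 72]
top 0.045 [365 225] [87 82 72]
top 0.055 [366 224] [85 79 69]
top 0.065 [367 224] [85 80 70]
top 0.075 [368 223] [83 78 68]
top 0.085 [368 223] [83 78 68]
```

View pics/s3.png

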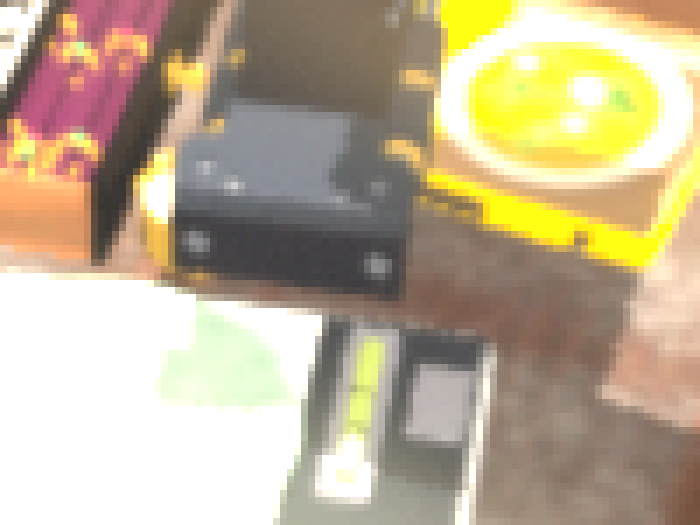

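Only the gripper body is visible and the fingertips are hidden, so the lack of contact is suspicious. I'll back off sideways and touch the bare table lightly to check the true tip height.

```bash
python3 -m inch '[[0.3,-1.5,0,0,0],[0.65,-3,0,0,0],[0.75,-3.5,0,0,0],[0.75,-3.5,0,0,0]]'|grep -E "pos|force: \["
python3 -m inch '[[0,0,-0.3,0,0],[0,0,-0.6,0,0],[0,0,-0.9,0,0],[0,0,-0.9,0,0]]'|grep -E "pos|force: \["
```

```text
position: [0.4773, 0.1163, 0.0147]
force: [0.5, -0.4, -0.6]
position: [0.476, 0.1177, 0.0049]
force: [-0.3, 0.3, -0.5]
```

```bash
python3 -m inch '[[0,0,-0.2,0,0],[0,0,-0.2,0,0]]'|grep -E "pos|force: \[";python3 -m inch '[[0,0,-0.1,0,0],[0,0,-0.1,0,0]]'|grep -E "pos|force: \["
```

```text
position: [0.4764, 0.1175, 0.0033]
force: [-0.2, 0.6, 0.5]
position: [0.4767, 0.1173, 0.0025]
force: [0.5, 0.5, -0.7]
```

```bash
python3 -m inch '[[0,0,-0.1,0,0],[0,0,-0.1,0,0]]'|grep -E "pos|force: \["
```

```text
position: [0.4768, 0.1172, 0.0016]
force: [0.6, -1.1, 0.0]
```

```bash
python3 -m inch '[[0,0,-0.1,0,0],[0,0,-0.1,0,0]]'|grep -E "pos|force: \["
```

```text
position: [0.4768, 0.1172, 0.0006]
force: [0.6, 0.3, 1.0]
```

```bash
python3 -m inch '[[0,0,-0.1,0,0],[0,0,-0.1,0,0]]'|grep -E "pos|force: \["
```

```text
position: [0.4767, 0.1172, -0.0005]
force: [-0.5, 0.3, -1.1]
```

```bash
python3 -m inch '[[0,0,-0.1,0,0],[0,0,-0.1,0,0]]'|grep -E "pos|force: \["
```

```text
position: [0.4767, 0.1172, -0.0015]
force: [-0.6, 0.3, -0.4]
```

The reported z is already below the table with no contact, so the reported tip is not the real one. I'll move to open table and measure the real fingertip with the cameras.

```bash
python3 -m inch '[[0,0,2,0,0],[-0.5,-2,3,0,0],[-1.5,-5,3,0,0],[-2.2,-7,3,0,0],[-2.2,-7,3,0,0],[-2.2,-7,3,0,0]]'
python3 - <<'E'
from h import *
I=[];s=readout.read_state();t=np.array(s["position"]);print(t,s["joint_positions"])
for n in("scene","top"):
    c=cams.capture(n);im=c["image"];K=np.array(c["intrinsics"])
    v=np.array(c["rotation"]).T@(t-c["xyz"]);x=v[:2]/v[2];x=x*(1+c["k1"]*(x@x));u=(K[:2,:2]@x+K[:2,2]);r=u.round().astype(int)
    x0,y0=r[0]-40,r[1]-45;print(n,u,x0,y0);k=im[y0:y0+75,x0:x0+80];I.append(cv2.convertScaleAbs(cv2.resize(k,None,fx=5,fy=5,interpolation=3),alpha=1.4,beta=20))
cv2.imwrite("pics/m3.png",np.hstack(I))
E
```

```text
time_s: 9.78
position: [0.4547, 0.0465, 0.0287]
tcp_rot: [[0.978, 0.209, -0.0], [0.209, -0.978, 0.0], [-0.0, -0.0, -1.0]]
force: [0.4, 0.3, -0.2]
opening: 0.004
grasp_force: 0.0
[0.45467686 0.04654359 0.02874084] [-8.21886443e+00  3.40013128e+01  1.13449311e+02  1.98971050e-02
  3.25544187e+01  6.96879931e+01]
scene [318.02343346 162.48033092] 278 117
top [411.12547448 232.94251147] 371 188
```

View pics/m3.png

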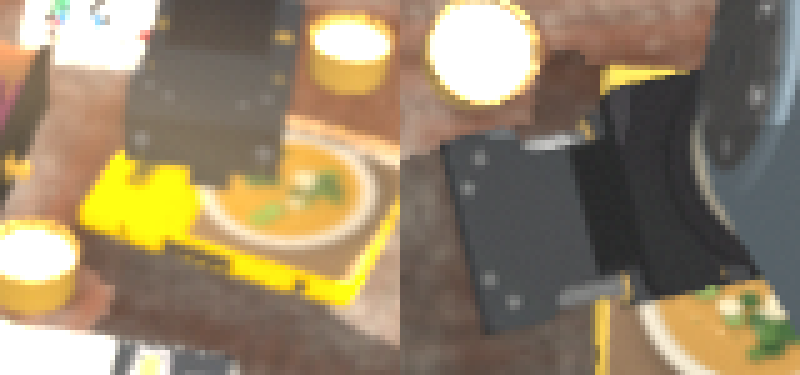

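The scene crop shows no fingertip at the predicted TCP, which is crop (200,225). The gripper body ends at about row 180 there. In the top crop the body's end edge runs from (443,148) to (487,332). I'll triangulate the body.

```bash
python3 - <<'E'
from h import *
s=cams.capture("scene");c=cams.capture("top")
S=lambda x,y:(278+(x+.5)/5-.5,117+(y+.5)/5-.5);T=lambda x,y:(371+(x-400+.5)/5-.5,188+(y+.5)/5-.5)
R=np.array([[.977,.211],[-.211,.977]]);t=readout.read_state()["position"][:2]
for a,b in(((443,148),(127,160)),((487,332),(277,182))):
    p,e=two(c,T(*a),s,S(*b));o1,d1=ray(c,*T(*a));print(p.round(4),round(e,4),(R@(p[:2]-t)).round(4))
    for z in(.1,.12,.14):print(z,onz(c,*T(*a),z)[:2].round(4),onz(s,*S(*b),z)[:2].round(4))
E
```

```text
[0.4714 0.1394 0.1348] 0.0044 [0.0351 0.0859]
0.1 [0.4788 0.1325] [0.484  0.0949]
0.12 [0.4758 0.1367] [0.4755 0.1203]
0.14 [0.4728 0.141 ] [0.467  0.1457]
[0.4004 0.1233 0.1321] 0.0025 [-0.0376  0.0852]
0.1 [0.4035 0.1162] [0.4088 0.0816]
0.12 [0.4023 0.1208] [0.4028 0.1075]
0.14 [0.4012 0.1255] [0.3969 0.1333]
```

The body is about 35 mm higher relative to the reported TCP than stated. That is consistent with the tip passing over the scale without touching it. I'll confirm by touching the table, on a clear spot.

```bash
python3 -m inch '[[-0.4,2,0,0,0],[-0.4,2,-1,0,0],[-0.4,2,-2.8,0,0],[-0.4,2,-4,0,0],[-0.4,2,-4,0,0]]'|grep -E "pos|force: \["
for i in 1 2 3; do python3 -m inch '[[0,0,-0.1,0,0],[0,0,-0.2,0,0],[0,0,-0.2,0,0]]'|grep -E "pos|force: \["; done
```

```text
position: [0.4497, 0.0683, -0.0131]
force: [-1.0, 0.5, 0.2]
position: [0.4513, 0.0674, -0.013]
force: [-0.2, 0.8, -0.0]
position: [0.451, 0.0671, -0.0151]
force: [-0.1, 0.0, 0.1]
position: [0.4507, 0.0671, -0.0174]
force: [-0.4, 0.2, 0.5]
```

```bash
python3 -m inch '[[0,0,-0.2,0,0],[0,0,-0.4,0,0],[0,0,-0.4,0,0]]'|grep -E "pos|force: \["
for i in 1 2 ; do python3 -m inch '[[0,0,-0.2,0,0],[0,0,-0.2,0,0]]'|grep -E "pos|force: \["; done
```

```text
position: [0.4505, 0.0672, -0.0217]
force: [0.2, 0.5, 1.0]
position: [0.4506, 0.0672, -0.0237]
force: [-0.8, -0.5, -0.4]
position: [0.4506, 0.0672, -0.0256]
force: [-0.2, -0.1, -0.4]
```

```bash
python3 -m inch '[[0,0,-0.1,0,0],[0,0,-0.1,0,0]]'|grep -E "pos|force: \["
```

```text
position: [0.4507, 0.0672, -0.0265]
force: [0.2, -1.9, 0.4]
```

```bash
python3 -m inch '[[0,0,-0.1,0,0],[0,0,-0.1,0,0]]'|grep -E "pos|force: \["
```

```text
position: [0.4508, 0.0672, -0.0274]
force: [0.2, -0.1, -0.1]
```

```bash
python3 -m inch '[[0,0,-0.1,0,0],[0,0,-0.1,0,0]]'|grep -E "pos|force: \["
```

```text
position: [0.4507, 0.0672, -0.0284]
force: [0.5, -0.3, 0.6]
```

```bash
python3 -m inch '[[0,0,-0.1,0,0],[0,0,-0.1,0,0]]'|grep -E "pos|force: \["
```

```text
position: [0.4507, 0.0672, -0.0295]
force: [0.1, -0.3, -0.3]
```

```bash
python3 -m inch '[[0,0,-0.1,0,0],[0,0,-0.1,0,0]]'|grep -E "pos|force: \["
```

```text
position: [0.4507, 0.0672, -0.0305]
force: [0.3, 0.0, 0.4]
```

```bash
python3 -m inch '[[0,0,-0.1,0,0],[0,0,-0.1,0,0]]'|grep -E "pos|force: \["
```

```text
position: [0.4507, 0.0672, -0.0315]
force: [0.1, 0.2, -0.2]
```

```bash
python3 -m inch '[[0,0,-0.1,0,0],[0,0,-0.1,0,0]]'|grep -E "pos|force: \["
```

```text
position: [0.4507, 0.0672, -0.0325]
force: [-0.8, 0.6, 0.3]
```

```bash
python3 -m inch '[[0,0,-0.1,0,0],[0,0,-0.1,0,0]]'|grep -E "pos|force: \["
```

```text
position: [0.4507, 0.0672, -0.0335]
force: [-0.1, -0.7, -0.3]
```

```bash
python3 -m inch '[[0,0,-0.1,0,0],[0,0,-0.1,0,0]]'|grep -E "pos|force: \["
```

```text
position: [0.4507, 0.0672, -0.0345]
force: [-0.2, 0.5, -0.6]
```

```bash
python3 -m inch '[[0,0,-0.1,0,0],[0,0,-0.1,0,0]]'|grep -E "pos|force: \["
```

```text
position: [0.4508, 0.0672, -0.0354]
force: [0.4, 0.3, 0.2]
```

```bash
python3 -m inch '[[0,0,-0.1,0,0],[0,0,-0.1,0,0]]'|grep -E "pos|force: \["
```

```text
position: [0.4508, 0.0672, -0.0355]
force: [0.1, 0.1, 9.0]
```

```bash
python3 -m inch '[[0,0,-0.1,0,0],[0,0,-0.1,0,0]]'|grep -E "pos|force: \["
```

```text
position: [0.4509, 0.0672, -0.0356]
force: [-1.9, 0.3, 20.1]
```

The tip touches the table at a reported z of -0.0354, so the true tip height is the reported z plus 35 mm. That agrees with the camera check. I'll go back to the wheel with the true height at 12 mm.

```bash
python3 -m inch '[[0,0,1.4,0,0],[1,1.5,1.4,0,0],[2,3,1.4,0,0],[2.9,4.3,1.4,0,0],[2.9,4.3,1.4,0,0],[2.7,5,1.4,0,0],[2.7,5,1.4,0,0]]'|grep -E "pos|force: \["; python3 -m inch '[[-0.04,0.2,0,0,0],[-0.04,0.2,0,0,0]]'|grep -E "pos|force: \["
```

```text
position: [0.476, 0.1177, -0.0236]
force: [0.1, -0.9, -0.5]
position: [0.4763, 0.1191, -0.0235]
force: [0.6, 0.4, 0.0]
```

```bash
python3 -m inch '[[-0.04,0.2,0,0,0],[-0.04,0.2,0,0,0]]'|grep -E "pos|force: \["
```

```text
position: [0.4766, 0.1211, -0.0234]
force: [-0.4, -0.4, -0.9]
```

```bash
python3 -m inch '[[-0.04,0.2,0,0,0],[-0.04,0.2,0,0,0]]'|grep -E "pos|force: \["
```

```text
position: [0.4765, 0.1233, -0.0233]
force: [-0.1, 0.2, -0.6]
```

```bash
python3 -m inch '[[-0.02,0.1,0,0,0],[-0.02,0.1,0,0,0]]'|grep -E "pos|force: \["
```

```text
position: [0.4763, 0.1243, -0.0234]
force: [-0.1, -0.7, 0.6]
```

```bash
python3 -m inch '[[-0.02,0.1,0,0,0],[-0.02,0.1,0,0,0]]'|grep -E "pos|force: \["
```

```text
position: [0.4761, 0.1253, -0.0233]
force: [0.1, 0.3, -0.5]
```

```bash
python3 -m inch '[[-0.04,0.2,0,0,0],[-0.04,0.2,0,0,0]]'|grep -E "pos|force: \["
```

```text
position: [0.4757, 0.1274, -0.0234]
force: [-0.5, -0.1, 0.2]
```

```bash
python3 -m inch '[[-0.02,0.1,0,0,0],[-0.02,0.1,0,0,0]]'|grep -E "pos|force: \["
```

```text
position: [0.4755, 0.1283, -0.0233]
force: [-0.6, 0.8, -0.7]
```

```bash
python3 -m inch '[[-0.02,0.1,0,0,0],[-0.02,0.1,0,0,0]]'|grep -E "pos|force: \["
```

```text
position: [0.4753, 0.1293, -0.0233]
force: [-0.2, 1.0, -0.2]
```

```bash
python3 -m inch '[[-0.02,0.1,0,0,0],[-0.02,0.1,0,0,0]]'|grep -E "pos|force: \["
```

```text
position: [0.4751, 0.1303, -0.0234]
force: [0.7, -0.1, 0.0]
```

```bash
python3 -m inch '[[-0.02,0.1,0,0,0],[-0.02,0.1,0,0,0]]'|grep -E "pos|force: \["
```

```text
position: [0.4749, 0.1313, -0.0233]
force: [0.5, 0.2, 0.6]
```

```bash
python3 -m inch '[[-0.02,0.1,0,0,0],[-0.02,0.1,0,0,0]]'|grep -E "pos|force: \["
```

```text
position: [0.4747, 0.1323, -0.0234]
force: [-0.7, 0.2, 0.3]
```

```bash
python3 -m inch '[[-0.02,0.1,0,0,0],[-0.02,0.1,0,0,0]]'|grep -E "pos|force: \["
```

```text
position: [0.4745, 0.1333, -0.0234]
force: [0.1, 0.5, 0.7]
```

```bash
python3 -m inch '[[-0.02,0.1,0,0,0],[-0.02,0.1,0,0,0]]'|grep -E "pos|force: \["
```

```text
position: [0.4743, 0.1343, -0.0234]
force: [-0.8, -0.3, -1.4]
```

```bash
python3 -m inch '[[-0.02,0.1,0,0,0],[-0.02,0.1,0,0,0]]'|grep -E "pos|force: \["
```

```text
position: [0.4741, 0.1353, -0.0234]
force: [-0.3, -0.6, -0.6]
```

```bash
python3 -m inch '[[-0.02,0.1,0,0,0],[-0.02,0.1,0,0,0]]'|grep -E "pos|force: \["
```

```text
position: [0.4739, 0.1363, -0.0234]
force: [-0.8, -0.5, 0.6]
```

```bash
python3 -m inch '[[-0.02,0.1,0,0,0],[-0.02,0.1,0,0,0]]'|grep -E "pos|force: \["
```

```text
position: [0.4739, 0.137, -0.0233]
force: [-0.2, -1.7, 0.6]
```

```bash
python3 -m inch '[[-0.02,0.1,0,0,0],[-0.02,0.1,0,0,0]]'|grep -E "pos|force: \["
```

```text
position: [0.4739, 0.1372, -0.0233]
force: [1.4, -6.3, -0.3]
```

The finger is in contact at about 6 N. I'll stroke along scale -x.

```bash
python3 -m inch '[[-0.01,0.03,0,0,0],[-0.10,0.01,0,0,0],[-0.21,-0.01,0,0,0],[-0.4,-0.054,0,0,0],[-0.4,-0.054,0,0,0]]'|grep -E "pos|force: \["
```

```text
position: [0.4719, 0.1368, -0.0232]
force: [2.7, -5.3, -2.0]
```

```bash
python3 -m inch '[[-0.2,-0.043,0,0,0],[-0.4,-0.086,0,0,0],[-0.4,-0.086,0,0,0]]'|grep -E "pos|force: \["
```

```text
position: [0.4681, 0.1359, -0.023]
force: [2.5, -5.6, -0.3]
```

```bash
cat >> h.py <<'E'
def bubble():
    """bubble centre minus mid of black lines along tube, mm (scale: + right), from the scene view"""
    c=cams.capture("scene");im=c["image"];K=np.array(c["intrinsics"])
    def proj(P):
        v=np.array(c["rotation"]).T@(np.array(P)-c["xyz"]);x=v[:2]/v[2];x=x*(1+c["k1"]*(x@x));return K[:2,:2]@x+K[:2,2]
    mid=np.array([.4333,.2063,.046]);y=np.array([-.211,.977,0]);xs=np.array([.977,.211,0])
    L=np.arange(-.036,.0365,.002);out=[]
    for l in L:
        m=np.array([proj(mid-y*l+xs*o) for o in np.arange(-.003,.0031,.001)],np.float32)
        out.append(cv2.remap(im,m[:,0][None],m[:,1][None],1)[0].astype(int).mean(0))
    return L,np.array(out)
E
python3 -c "
from h import *
L,o=bubble()
for l,p in zip(L,o):print(int(round(l*1000)),p.astype(int),end='; ')"
```

```text
-36 [134 207 202]; -34 [128 216 210]; -32 [130 222 217]; -30 [147 227 223]; -28 [174 233 231]; -26 [208 239 238]; -24 [220 241 241]; -22 [225 241 242]; -20 [225 239 240]; -18 [205 225 226]; -16 [169 201 202]; -14 [129 169 167]; -12 [ 91 138 133]; -10 [ 80 127 123]; -8 [ 75 125 121]; -6 [ 77 133 128]; -4 [ 77 137 131]; -2 [ 77 137 131]; 0 [ 77 137 131]; 2 [ 76 136 130]; 4 [ 74 132 127]; 6 [ 72 128 123]; 8 [ 70 122 117]; 10 [ 71 126 120]; 12 [ 74 133 127]; 14 [ 74 135 129]; 16 [ 73 136 130]; 18 [ 73 135 129]; 20 [ 72 135 129]; 22 [ 71 134 128]; 24 [ 69 130 124]; 26 [ 63 119 114]; 28 [53 95 92]; 30 [40 60 59]; 32 [34 42 42]; 34 [31 32 33]; 36 [31 30 31];
```

The wheel is being carried with a 6 N push and a small drag. I'll continue the stroke.

```bash
python3 -m inch '[[-0.2,-0.033,0,0,0],[-0.4,-0.076,0,0,0],[-0.6,-0.119,0,0,0],[-0.8,-0.162,0,0,0],[-0.8,-0.162,0,0,0]]'|grep -E "pos|force: \["
cat >> h.py <<'E'
def bub():
    L,o=bubble();r=o[:,0]/o[:,1];w=np.clip(r-.68,0,None)*(o[:,1]>90);return (L*w).sum()/w.sum()*1000,(w>.1).sum()*2
E
python3 -c "
from h import *
print(bub());cams.capture=(lambda f:lambda n:{**f(n),'image':cv2.imread('pics/scene0.png')})(cams.capture);print('start',bub())"
```

```text
position: [0.4606, 0.1343, -0.0228]
force: [2.6, -6.1, 0.9]
(np.float64(-18.577693468538083), np.int64(12))
start (np.float64(-16.385627977822413), np.int64(16))
```

```bash
python3 -c "
from h import *
L,o=bubble();f=lambda o:list(zip((L*1000).round().astype(int).tolist()[:24],(100*o[:24,0]/o[:24,1]).astype(int).tolist(),o[:24,1].astype(int).tolist()))
print(f(o));cams.capture=(lambda f:lambda n:{**f(n),'image':cv2.imread('pics/scene0.png')})(cams.capture);L,o=bubble();print('start',f(o))"
```

```text
[(-36, 65, 205), (-34, 59, 214), (-32, 56, 221), (-30, 56, 223), (-28, 62, 226), (-26, 72, 231), (-24, 83, 237), (-22, 92, 242), (-20, 94, 242), (-18, 93, 239), (-16, 91, 235), (-14, 86, 203), (-12, 77, 168), (-10, 70, 141), (-8, 62, 127), (-6, 58, 133), (-4, 56, 136), (-2, 56, 137), (0, 55, 137), (2, 55, 136), (4, 56, 130), (6, 57, 122), (8, 59, 110), (10, 57, 113)]
start [(-36, 65, 193), (-34, 60, 204), (-32, 61, 213), (-30, 68, 221), (-28, 78, 228), (-26, 89, 234), (-24, 91, 236), (-22, 92, 237), (-20, 92, 236), (-18, 89, 232), (-16, 83, 225), (-14, 72, 212), (-12, 59, 198), (-10, 56, 194), (-8, 54, 194), (-6, 53, 203), (-4, 52, 208), (-2, 53, 210), (0, 53, 210), (2, 52, 209), (4, 52, 202), (6, 52, 195), (8, 54, 184), (10, 54, 188)]
```

Half-crossing centres put the bubble at -21.5 at the start and -18.5 now. That is 3 mm for about 12 mm of stroke, as expected. I'll finish this stroke and then repeat.

```bash
cat >> h.py <<'E'
def bc():
    L,o=bubble();r=o[:,0]/o[:,1];r[o[:,1]<90]=0;i=slice(3,None);k=3+int(np.argmax(r[3:])); a=b=k
    while a>0 and r[a]>.75:a-=1
    while b<len(r)-1 and r[b]>.75:b+=1
    la=L[a]+(.75-r[a])/(r[a+1]-r[a])*.002;lb=L[b]-(.75-r[b])/(r[b-1]-r[b])*.002
    return (la+lb)*500,(lb-la)*1000
E
python3 -m inch '[[-0.2,-0.043,0,0,0],[-0.4,-0.086,0,0,0],[-0.6,-0.13,0,0,0],[-0.6,-0.13,0,0,0]]'|grep -E "pos|force: \["
python3 -m inch '[[0.08,-0.4,0,0,0],[0.6,-0.29,0,0,0],[1.3,-0.14,0,0,0],[2.03,0.02,0,0,0],[2.03,0.02,0,0,0],[1.99,0.22,0,0,0],[1.95,0.40,0,0,0],[1.95,0.42,0,0,0],[1.95,0.42,0,0,0]]'|grep -E "pos|force: \["
python3 -c "
from h import *;print(bc())"
```

```text
position: [0.4527, 0.1336, -0.023]
force: [2.1, -4.6, 2.6]
position: [0.4719, 0.1369, -0.0234]
force: [1.7, -7.6, -1.2]
(np.float64(-16.850270860669635), np.float64(13.859333219670612))
```

```bash
python3 -m inch '[[-0.25,-0.05,0,0,0],[-0.5,-0.1,0,0,0],[-0.75,-0.15,0,0,0],[-1.0,-0.2,0,0,0],[-1.25,-0.25,0,0,0],[-1.5,-0.3,0,0,0],[-1.75,-0.35,0,0,0],[-1.95,-0.39,0,0,0],[-1.95,-0.39,0,0,0]]'|grep -E "pos|force: \["
python3 -m inch '[[0.08,-0.4,0,0,0],[0.6,-0.29,0,0,0],[1.3,-0.14,0,0,0],[2.03,0.02,0,0,0],[2.03,0.02,0,0,0],[1.99,0.22,0,0,0],[1.95,0.37,0,0,0],[1.95,0.39,0,0,0],[1.95,0.39,0,0,0]]'|grep -E "pos|force: \["
python3 -c "
from h import *;print(bc())"
```

```text
position: [0.4526, 0.1337, -0.0229]
force: [2.2, -4.2, 3.3]
position: [0.4722, 0.1369, -0.0234]
force: [2.0, -7.1, -1.4]
(np.float64(-10.741221975038115), np.float64(12.402387983190032))
```

```bash
python3 -m inch '[[-0.25,-0.05,0,0,0],[-0.5,-0.1,0,0,0],[-0.75,-0.15,0,0,0],[-1.0,-0.2,0,0,0],[-1.25,-0.25,0,0,0],[-1.5,-0.3,0,0,0],[-1.75,-0.35,0,0,0],[-1.95,-0.39,0,0,0],[-1.95,-0.39,0,0,0]]'|grep -E "pos|force: \["
python3 -m inch '[[0.08,-0.4,0,0,0],[0.6,-0.29,0,0,0],[1.3,-0.14,0,0,0],[2.03,0.02,0,0,0],[2.03,0.02,0,0,0],[1.99,0.22,0,0,0],[1.95,0.37,0,0,0],[1.95,0.39,0,0,0],[1.95,0.39,0,0,0]]'|grep -E "pos|force: \["
python3 -c "
from h import *;print(bc());L,o=bubble()
print([(int(round(l*1000)),int(100*p[0]/p[1]),int(p[1])) for l,p in zip(L,o)])"
```

```text
position: [0.4525, 0.1337, -0.023]
force: [0.7, -4.2, 3.3]
position: [0.4721, 0.1369, -0.0234]
force: [2.3, -7.6, -1.3]
(np.float64(-5.078645428235289), np.float64(11.469895645602676))
[(-36, 71, 198), (-34, 61, 211), (-32, 56, 221), (-30, 55, 223), (-28, 54, 223), (-26, 54, 222), (-24, 53, 221), (-22, 53, 220), (-20, 53, 218), (-18, 52, 211), (-16, 51, 201), (-14, 58, 180), (-12, 69, 162), (-10, 78, 168), (-8, 84, 174), (-6, 84, 178), (-4, 84, 178), (-2, 83, 175), (0, 77, 163), (2, 70, 151), (4, 62, 141), (6, 56, 131), (8, 56, 120), (10, 56, 119), (12, 54, 130), (14, 53, 135), (16, 53, 137), (18, 53, 137), (20, 53, 136), (22, 54, 133), (24, 53, 127), (26, 54, 114), (28, 57, 90), (30, 67, 59), (32, 80, 43), (34, 92, 36), (36, 97, 38)]
```

```bash
python3 -m inch '[[-0.25,-0.05,0,0,0],[-0.5,-0.1,0,0,0],[-0.75,-0.15,0,0,0],[-1.0,-0.2,0,0,0],[-1.25,-0.25,0,0,0],[-1.5,-0.3,0,0,0],[-1.5,-0.3,0,0,0]]'|grep -E "pos|force: \["
python3 -m inch '[[0.1,-0.5,0,0,0],[0.42,-2,0,0,0],[0.84,-4,0,0,0],[1.26,-6,0,0,0],[1.26,-6,4,0,0],[1.26,-6,8,0,0],[1,-8,12,0,0],[1,-10,14,0,0],[1,-10,14,0,0]]'|grep -E "pos|force: \["
python3 - <<'E'
from h import *
L,o=bubble()
print([(int(round(l*1000)),int(100*p[0]/p[1]),int(p[1])) for l,p in zip(L,o)][8:28])
s=cams.capture("scene")["image"][170:215,290:335];t=cams.capture("top")["image"][225:265,315:375]
f=lambda a,k:cv2.resize(a,None,fx=k,fy=k,interpolation=3)
a,b=f(s,8),f(t,7);H=max(len(a),len(b));p=lambda a:cv2.copyMakeBorder(a,0,H-len(a),0,0,0);cv2.imwrite("pics/fin.png",np.hstack([p(a),p(b)]))
E
```

```text
position: [0.4583, 0.1341, -0.0229]
force: [3.0, -7.8, 2.6]
position: [0.4692, 0.0326, 0.1207]
force: [1.6, -0.3, 0.9]
[(-20, 55, 220), (-18, 54, 220), (-16, 54, 221), (-14, 54, 220), (-12, 56, 217), (-10, 67, 214), (-8, 79, 220), (-6, 89, 236), (-4, 94, 242), (-2, 94, 243), (0, 93, 242), (2, 91, 241), (4, 85, 238), (6, 77, 228), (8, 64, 207), (10, 56, 205), (12, 53, 214), (14, 52, 218), (16, 51, 220), (18, 51, 222)]
```

View pics/fin.png

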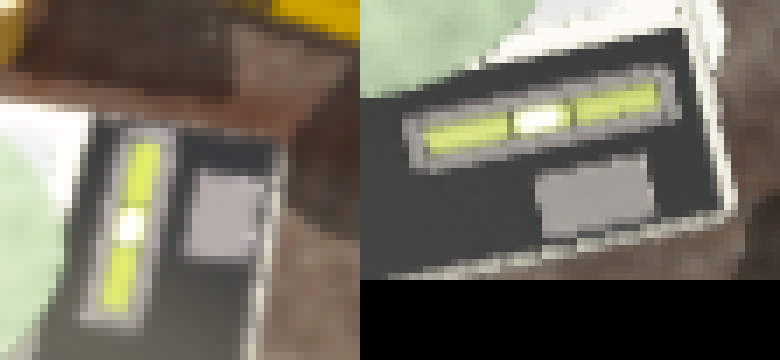

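The bubble is centred: in the right panel the lines are at x=509 and 574 and the bubble spans 513 to 570. The finger is off the wheel. The tare key is at (595,196) in that panel, unchanged, so I'll move over it.

```bash
python3 -m inch '[[-1.5,4,0,0,0],[-3,8,0,0,0],[-4.5,12,0,0,0],[-6.2,16.2,0,0,0],[-6.2,16.2,0,0,0],[-6.2,16.2,-4,0,0],[-6.2,16.2,-8,0,0],[-6.2,16.2,-9.5,0,0],[-6.2,16.2,-9.5,0,0],[-6.2,16.2,-9.5,0,0]]'
```

```text
time_s: 25.08
position: [0.4019, 0.1969, 0.0199]
tcp_rot: [[0.977, 0.212, -0.006], [0.212, -0.977, -0.001], [-0.006, -0.0, -1.0]]
force: [0.1, -0.1, 0.3]
opening: 0.005
grasp_force: 0.0
```

```bash
python3 -m inch '[[0,0,0,0,0],[0,0,0,0,0]]'|grep pos
```

```text
position: [0.4048, 0.1972, 0.0224]
```

```bash
python3 -m inch '[[0.25,-0.2,0,0,0],[0.25,-0.2,-0.4,0,0],[0.25,-0.2,-0.7,0,0],[0.25,-0.2,-0.7,0,0]]'|grep -E "pos|force: \["; python3 -m inch '[[0,0,-0.1,0,0],[0,0,-0.1,0,0]]'|grep -E "pos|force: \["
```

```text
position: [0.4066, 0.1949, 0.0146]
force: [-0.2, -0.2, 1.1]
position: [0.4065, 0.195, 0.0136]
force: [0.1, 0.4, 0.0]
```

```bash
python3 -m inch '[[0,0,-0.1,0,0],[0,0,-0.1,0,0]]'|grep -E "pos|force: \["
```

```text
position: [0.4065, 0.1951, 0.0125]
force: [0.7, -0.6, -0.1]
```

```bash
python3 -m inch '[[0,0,-0.1,0,0],[0,0,-0.1,0,0]]'|grep -E "pos|force: \["
```

```text
position: [0.4065, 0.1951, 0.0115]
force: [-0.4, 0.1, 0.3]
```

```bash
python3 -m inch '[[0,0,-0.1,0,0],[0,0,-0.1,0,0]]'|grep -E "pos|force: \["
```

```text
position: [0.4065, 0.1951, 0.0105]
force: [-0.0, -0.5, -0.4]
```

```bash
python3 -m inch '[[0,0,-0.1,0,0],[0,0,-0.1,0,0]]'|grep -E "pos|force: \["
```

```text
position: [0.4065, 0.1951, 0.0095]
force: [-0.8, -0.1, -0.8]
```

```bash
python3 -m inch '[[0,0,-0.08,0,0],[0,0,-0.08,0,0]]'|grep -E "pos|force: \["
```

```text
position: [0.4066, 0.1951, 0.0088]
force: [-0.3, -0.6, 1.7]
```

```bash
python3 -m inch '[[0,0,-0.05,0,0],[0,0,-0.05,0,0]]'|grep -E "pos|force: \["
```

```text
position: [0.4066, 0.1951, 0.0085]
force: [-0.2, -0.2, 3.6]
```

```bash
python3 -m inch '[[0,0,-0.06,0,0],[0,0,-0.06,0,0],[0,0,-0.06,0,0]]'|grep -E "pos|force: \["
```

```text
position: [0.4066, 0.1951, 0.008]
force: [-0.3, 0.5, 4.5]
```

```bash
python3 -m inch '[[0,0,-0.06,0,0],[0,0,-0.06,0,0],[0,0,-0.06,0,0]]'|grep -E "pos|force: \["
```

```text
position: [0.4066, 0.1951, 0.0078]
force: [-2.7, -0.3, 9.1]
```

```bash
python3 -m inch '[[0,0,-0.04,0,0],[0,0,-0.04,0,0],[0,0,-0.04,0,0],[0,0,-0.04,0,0]]'|grep -E "pos|force: \["
```

```text
position: [0.4066, 0.1951, 0.0077]
force: [-2.6, -0.4, 14.0]
```

The key has bottomed out at 14 N and was held for over 0.1 s. I'll lift off, retreat and check.

```bash
python3 -m inch '[[0,0,0.3,0,0],[0,0,2,0,0],[0,0,5,0,0],[0,0,9,0,0],[1,-4,12,0,0],[2,-8,12,0,0],[3,-12,12,0,0],[4,-16,12,0,0],[4,-16,12,0,0],[4,-16,12,0,0]]'|grep -E "time|pos|force: \["
python3 - <<'E'
from h import *
L,o=bubble()
print([(int(round(l*1000)),int(100*p[0]/p[1])) for l,p in zip(L,o)][12:24])
for n in("top","scene"):
    a=cams.capture(n)["image"].astype(int);b=cv2.imread(f"pics/{n}0.png").astype(int);d=np.abs(a-b).max(2)>40
    R={"top":{"disp":(242,260,282,315),"dish":(175,240,280,348),"gift":(238,272,234,272),"candle":(186,210,375,400)},"scene":{"disp":(215,242,290,310),"dish":(178,222,236,300),"gift":(250,290,267,306)}}[n]
    for k,(r0,r1,c0,c1) in R.items():print(n,k,d[r0:r1,c0:c1].sum(),(r1-r0)*(c1-c0))
E
```

```text
time_s: 28.42
position: [0.4477, 0.0326, 0.1267]
force: [-0.2, -0.9, -1.0]
[(-12, 56), (-10, 67), (-8, 79), (-6, 89), (-4, 94), (-2, 94), (0, 93), (2, 91), (4, 85), (6, 77), (8, 64), (10, 55)]
top disp 2 594
top dish 28 4420
top gift 0 1292
top candle 0 600
scene disp 1 540
scene dish 85 2816
scene gift 0 1560
```

```bash
python3 -c "
from rig import bot;print(bot.hand_in())"
```

```text
the job is handed in; nothing more can be done
None
```

The job is handed in: the bubble stands midway between the lines, the finger came off the wheel, and the tare key was then pressed to about 14 N. The display did not change, so the key registering is judged from force and travel only. The gift box and candle look unmoved, the dish nearly so, and no other key was pressed.

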